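Weigh the pail on the spring scale and mark the reading

TASK

Weigh the blue-lidded pail: pick it up by its wooden grip, hang its wire bail in the dip of the spring scale's hook, and lower it slowly until the spring carries the whole weight before you let go, so that the hook hardly bobs when released and is never pulled down to its stop. Wait until the pail hangs still, then push the red marker down until it is level with the black pointer, and leave the pail hanging. Don't disturb the things standing around.

Things in the scene. Friction and masses are not known exactly. Their poses are not given: they have to be found in the camera images.
- pail: Loose lidded steel pail, 104 mm across and 62 mm high to its flat blue lid, origin at the centre of its underside, z up. A stiff wire bail (wire 6 mm thick) arches over it in the pail's y-z plane from ears at y = +-55 mm: straight up to 80 mm, then sloping in to its peak at 125 mm height (wire centre; underside 122 mm). The gap below the peak, above the lid, is 60 mm. Half a turn about z looks the same. It weighs between 0.22 and 0.94 kg, different every time.
- pail_grip (a point): Centre of the wooden grip on the peak of the bail, 146 mm above the pail's underside: an upright block 22 mm (x) by 26 mm (y) by 44 mm high. The wire slopes away below it along y.
- pail_loop (a point): Underside of the peak of the pail's bail, the point that rests on the hook: 122 mm above the pail's underside, 24 mm below the centre of the grip.
- scale: Fixed spring scale. Origin on the work surface under the axis of its upright white column (30 x 32 mm, 235 mm high); the hook points along the scale's own -x. Foot plate 12 mm thick, from x = -115 to +55 mm, y = +-75 mm. A yellow plate with ticks stands at the column's +y side (x = 8 mm, y = 15 to 67 mm, z = 120 to 226 mm).
- hook_seat (a point): The spot where the bail should rest: top of the 8 mm rod in the dip of the hook, 128 mm from the column axis along the scale's -x, 206 mm above the surface when unloaded; axes as the scale's. From the column the rod runs level, 8 mm higher than the dip, then dips (12 mm flat), and ends in an upturned tip that begins 18 mm beyond the dip's middle and rises to 22 mm above this point. The bail must pass over the tip and then come down into the dip. The point moves with the hook.
- hook (a joint): Dip of the sprung hook, m: 0 unloaded, growing downward, hard stop at 0.060. Soft spring, 190 N/m, lightly damped: it dips 11 to 48 mm under the pail and bobs at 2 to 4 Hz for a few seconds if let go out of balance. Delicate: move it no faster than 0.12 m/s while holding the pail; let go within 0.5 N (3 mm) of balance so that it bobs at less than 0.07 m/s; keep 3 mm off the stop and under 15 N.
- pointer (a point): End of the thin black pointer that is fixed to the hook and goes up and down with it in front of the yellow plate; 200 mm above the surface when unloaded. Axes as the scale's.
- marker_line (a point): The pointing end of the red marker, at the height to be compared with the pointer; equal height means that joint marker equals joint hook.
- marker (a joint): How far down the red marker has been slid along the edge of the yellow plate, m: 0 is level with the unloaded pointer, growing downward, range -0.012 to 0.060. It starts above the reading. It needs about 2.5 N to move and stays where it is left.
- marker_pad (a point): Centre of the top face of the red marker's finger pad, an 18 mm (x) by 24 mm (y) by 22 mm high block 98 mm beside the column axis at the scale's +y; its top is 15 mm above the marker's line. Push down here with the closed fingertips; it can also be pinched from above across x.
- salt_shaker: Bystander: salt shaker, 44 mm across, 90 mm high, origin under its centre.
- spice_jar: Bystander: spice jar with red lid, 45 mm across, 106 mm high, origin under its centre.
- tin: Bystander: food tin, 75 mm across, 58 mm high, origin under its centre.
- mug: Bystander: black and white mug, 82 x 111 x 97 mm, origin under its middle.

How it is judged (in metres and radians):
On the way, in this order (a step that is already met when the one before it is completed fails the run):
1. the pail hangs by its bail in the dip of the hook, let go and settled (contact force between pail and hook above 1.5 N and contact force between the fingers and pail below 0.1 N and distance between pail_loop and hook_seat below 0.018 m and height (world z) of pail above 0.02 m and velocity of joint hook between -0.015 and 0.015 m/s and linear speed of pail below 0.06 m/s), for 0.4 s.
2. the red marker is level with the pointer (z of marker_line in the frame of pointer between -0.005 and 0.005 m), for 0.2 s.
At the end, for the whole second after the job is handed in: The released pail hangs at rest by its bail from the hook (peak of the bail within 18 mm of the seat, clear of the surface, hook slower than 15 mm/s and pail than 60 mm/s), and the red marker's line is within 5 mm of the pointer's height (all of step 1 and all of step 2); the robot touches nothing.
It fails at once if the hook bobs faster than 0.07 m/s while the fingers are off the pail (let go out of balance) (contact force between the fingers and pail below 0.1 N and (velocity of joint hook above 0.07 m/s or velocity of joint hook below -0.07 m/s)).
It fails at once if the hook jumps: it moves faster than 0.12 m/s (velocity of joint hook above 0.12 m/s or velocity of joint hook below -0.12 m/s).
It fails at once if the hook is pulled down to its stop (dip over 57 mm) (value of joint hook above 0.057 m).
It fails at once if the pail loads the hook with more than 15 N (contact force between pail and hook above 15 N).
It fails at once if a bystander is moved by more than 25 mm (distance of any of salt_shaker, spice_jar, tin, mug from where it was at the start of the episode above 0.025 m).
It also fails if it takes over 72 s, if anything falls off the work surface, if the arm or the gripper's body presses on something with over 40 N, if the wrist force passes 120 N, or if a joint passes its speed limit or range.

ROBOT

A 6-joint arm with a two-finger parallel gripper is mounted at the origin on a cart in front of the work surface, level with it; the furniture and walls round the work are solid. World frame = base frame: x ahead of the robot, y to its left, z up, the work surface at z = 0. Lengths are in m, angles in degrees, forces in N, time in s.
With the tool pointing down it reaches from about 0.4 to 0.925 m from the base axis. Payload 12.5 kg.
Tool frame: the origin (TCP) lies at the very end of the fingers, on their centre line; the grasp point (between the pads) lies 19 mm behind it; z points along the fingers, y is the line along which they close (so a half turn about z gives the same grasp; the last joint's range is limited). The gripper opens to 95 mm and grips with 3 to 60 N. Pads are 20 mm wide; open, the fingers measure 119 mm over their backs; the gripper's body (75 mm by 180 mm) begins 59 mm behind the grasp point.
Start: joints at [-77.441, 28.126, 89.318, -0, 62.55, -6.05], TCP at [0.199, -0.592, 0.215] pointing down, gripper open.
Joint ranges: [-177.58, 177.58], [-47.91, 125.51], [2.72, 160], [-65.01, 245.01], [3.68, 167.84], [-153.87, 153.87]. Speed limits (degrees/s): [127.2, 127.2, 159.86, 180, 180, 180].

INTERFACE

Orientations are given as a 3x3 rotation matrix whose columns are the frame's x, y, z axes.
In Python, from bench import * gives the robot as it stands.
- The arm moves only by the tool step_arm, never from a script. Its arguments are lists of equal length, an entry for each row: "slide": the shift along the tool's x, y, z in cm, a list of three; "yaw": the turn about the tool's z in rad. A call has 1 to 10 rows; each row is the pose to reach, as a shift and turn from the pose commanded when the call began, along the tool's axes at that moment; what a row does not reach only later rows make up. A row lasts 1/10 s, in which the tool goes at most 50 mm and 8.59 degrees, less where a joint would pass 70% of its speed; a pose out of reach is approached as far as the arm can. A call with a gripper value outside its range is refused whole. "jaw" is the closure, from -1 (fully open) to 1 (shut), so that 0 is half open, set as the call begins (left out, the last holds). The fingers move at their own pace and stop on an object; the grip force is fixed at half the most. Time passes only in rows, so rows that repeat a pose let the fingers close. It gives the time, the measured TCP pose, the force, the opening and the grip force at its end, in the units of the state.
- get_obs(): the state, without advancing time (a new reading comes with each control period).
- snapshot(name): name is "scene" or "top"; returns a dict with "image" (384x512x3 uint8, red, green, blue), "mtx" (3x3 intrinsics, pixels), "origin" and "attitude" of the camera in the world. Camera axes: x right, y down, z forward; pixel columns grow to the right and rows downward; lengths in m; the calibration is good to about 2 mm. A picture is of the moment at which its call begins. There is no depth.
- finish_job(): hands the job in; it is judged then, once.
The state is a dict: "t": time; "q": joint angles; "qvel": joint speeds; "joint_efforts": joint torques, N m; "ee_pos": TCP position; "ee_rot": TCP orientation; "force": force on the tool from outside, world axes, zero at the start; "ft_torque": the same for the moment, N m; "grip_width": finger opening in m; "grip_force": force on a finger pad.
Only numpy, scipy, OpenCV 4.12 (cv2) and the standard library are available. Lean on these libraries where they do the work, as an engineer would, in place of code of your own. Each camera call takes 0.05 s, during which the arm holds its last target. There are 200 camera calls.

## Working session

There is one attempt and no reset: what is moved stays moved. The work goes in short steps, Python scripts to look and compute and a tool call to move; the robot and the scene stay as the last step left them, time stands still between calls to the robot, and variables do not carry over. Pictures are saved under pics/ and viewed, at most 13 in all, crops included, and the job is handed in when it is done.

Besides the shell and the picture viewer there is one more tool, called after ">>>" as name(argument=value, ...) on one line, values as JSON. step_arm: Moves the arm, as the interface text tells. Its arguments: {"type":"object","properties":{"slide":{"type":"array","items":{"type":"array","items":{"type":"number"}}},"yaw":{"type":"array","items":{"type":"number"}},"jaw":{"type":"number"}},"required":["slide","yaw"]}

```bash
mkdir -p pics
cat > h.py <<'E'
from bench import *
import numpy as np, cv2
def pic(n,f):
    s=snapshot(n); cv2.imwrite('pics/'+f,s['image'][:,:,::-1]); return s
E
python3 - <<'E'
from h import *
for n in('scene','top'):
    s=pic(n,n+'0.png'); print(n,np.round(s['mtx'],1).tolist(),s['origin'],np.round(s['attitude'],4).tolist())
    np.savez(n+'0.npz',**s)
o=get_obs(); print(o)
E
```

```text
scene [[478.8, 0.0, 257.2], [0.0, 478.8, 192.9], [0.0, 0.0, 1.0]] [-0.22012908  1.11572277  0.79148359] [[-0.8461, -0.2026, 0.4931], [-0.5325, 0.3641, -0.7641], [-0.0247, -0.909, -0.416]]
top [[373.5, 0.0, 255.6], [0.0, 373.5, 190.5], [0.0, 0.0, 1.0]] [ 0.42498843 -0.06841653  1.2010687 ] [[-0.0196, -0.9924, 0.1212], [-0.9998, 0.0192, -0.0043], [0.002, -0.1213, -0.9926]]
{'t': 0.1, 'q': array([-7.74398483e+01,  2.81594183e+01,  8.93478659e+01,  3.36133911e-04,
        6.25515133e+01, -6.05181989e+00]), 'qvel': array([ 0.02116908, -0.01377758, -0.09796759, -0.00900085,  0.05043625,
        0.00417873]), 'joint_efforts': array([ 2.41933529e-03, -6.13625908e+01, -2.58604360e+01,  6.94126287e-02,
        4.70838184e-02, -6.68257121e-05]), 'ee_pos': array([ 0.19943028, -0.59207903,  0.21412662]), 'ee_rot': array([[ 9.47702621e-01,  3.19154656e-01, -2.18082857e-04],
       [ 3.19154710e-01, -9.47702097e-01,  1.00278439e-03],
       [ 1.13365727e-04, -1.01994357e-03, -9.99999473e-01]]), 'force': array([0.10632829, 0.21337415, 0.0510309 ]), 'ft_torque': array([-0.03478263, -0.02163625, -0.01244801]), 'grip_force': 0.0, 'grip_width': 0.09534504021968761}
```

View pics/scene0.png

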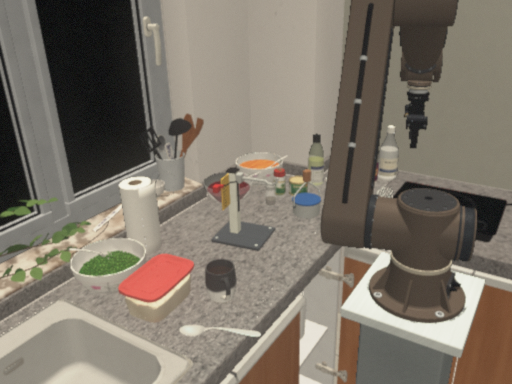

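View pics/top0.png

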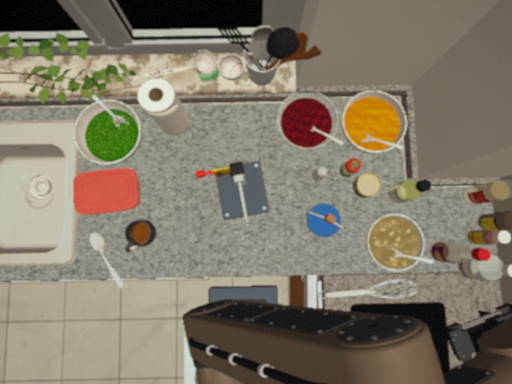

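Scene: the scale is at about (237,205), the pail at (307,205) and the mug at (220,278). Top: the pail lid is at (324,220), the column top at (237,170), the hook runs down to (246,222), and the red marker is at (201,174). Next, enlarged crops.

Run:
```python
import numpy as np,cv2
t=np.load('top0.npz')['image'][:,:,::-1]; s=np.load('scene0.npz')['image'][:,:,::-1]
cv2.imwrite('pics/tc.png',cv2.resize(t[145:265,185:345],None,fx=5,fy=5,interpolation=cv2.INTER_CUBIC))
cv2.imwrite('pics/sc.png',cv2.resize(s[155:265,190:340],None,fx=5,fy=5,interpolation=cv2.INTER_CUBIC))
```

```text
(no output)
```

View pics/tc.png

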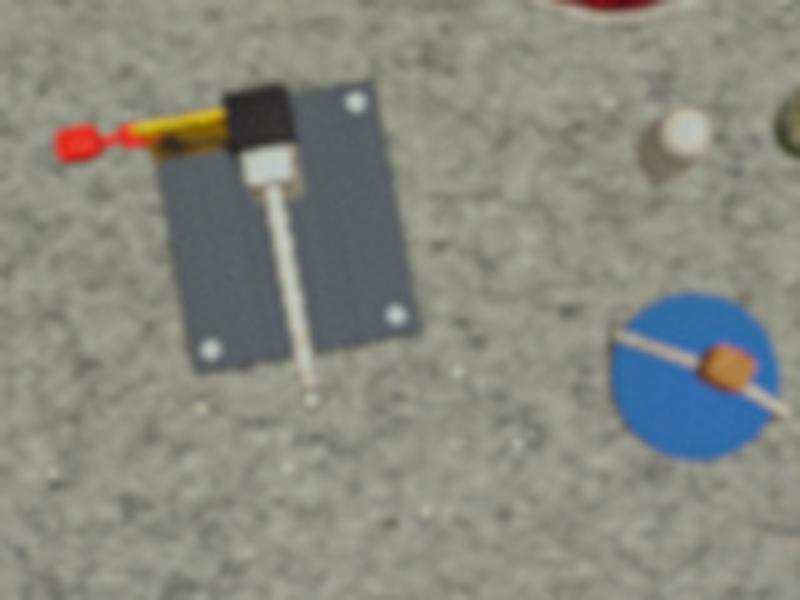

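View pics/sc.png

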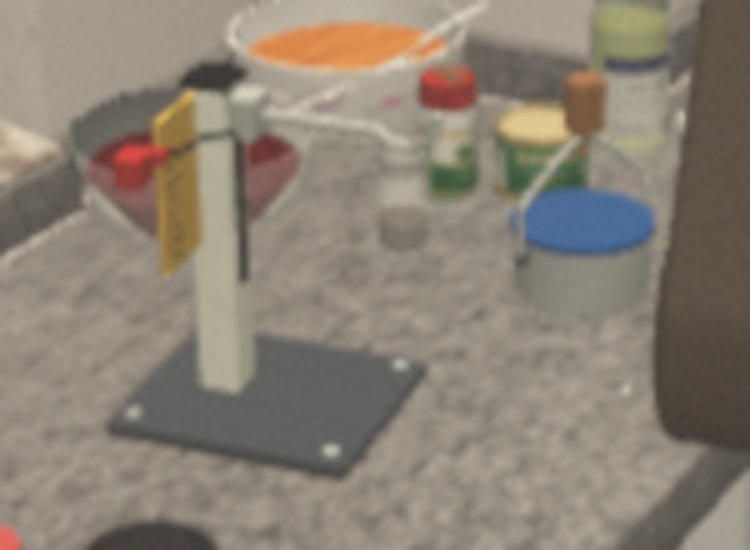

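```bash
cat >> h.py <<'E'
def ray(s,u,v,z):
    d=s['attitude']@np.linalg.solve(s['mtx'],[u,v,1.]); o=s['origin']; return (o+d*(z-o[2])/d[2])
def proj(s,p):
    c=s['mtx']@(s['attitude'].T@(np.asarray(p)-s['origin'])); return c[:2]/c[2]
def tri(s1,p1,s2,p2):
    A=[];b=[]
    for s,p in((s1,p1),(s2,p2)):
        d=s['attitude']@np.linalg.solve(s['mtx'],[*p,1.]); d/=np.linalg.norm(d); P=np.eye(3)-np.outer(d,d); A.append(P); b.append(P@s['origin'])
    r=np.linalg.lstsq(np.vstack(A),np.hstack(b),rcond=None); return r[0]
E
python3 - <<'E'
from h import *
t=dict(np.load('top0.npz')); s=dict(np.load('scene0.npz'))
T=lambda u,v:((u+.5)/5-.5+185,(v+.5)/5-.5+145)
S=lambda u,v:((u+.5)/5-.5+190,(v+.5)/5-.5+155)
for n,p,z in [('TR',(373,83),.012),('BR',(420,328),.012),('BL',(197,373),.012),('tip',(312,400),.228),('lid',(694,377),.062),('gripTop',(725,366),.168),('earA',(615,333),.075),('earB',(788,414),.075),('marker',(77,143),.223),('salt',(686,133),.09)]:
    print(n,ray(t,*T(*p),z).round(4))
for n,p,z in [('L',(112,428),.012),('B',(343,474),.012),('R',(427,371),.012)]: print(n,ray(s,*S(*p),z).round(4))
print('grip tri',tri(t,T(727,368),s,S(585,75)),'pad',tri(t,T(77,143),s,S(130,150)),'tip',tri(t,T(311,400),s,S(405,143)))
from scipy.optimize import least_squares
obs=[(t,T(373,83),(55,-75,12)),(t,T(420,328),(-115,-75,12)),(t,T(197,373),(-115,75,12)),(t,T(312,402),(-150,0,228)),(s,S(112,428),(55,75,12)),(s,S(343,474),(-115,75,12)),(s,S(427,371),(-115,-75,12))]
def f(x):
    c,n=np.cos(x[2]),np.sin(x[2]); r=[]
    for k,p,l in obs:
        l=np.array(l)/1e3; r+=list(proj(k,(x[0]+c*l[0]-n*l[1],x[1]+n*l[0]+c*l[1],l[2]))-p)
    return r
r=least_squares(f,[.5,.0,0]);x=r.x;print(x,np.degrees(x[2]),np.round(r.fun,1))
c,n=np.cos(x[2]),np.sin(x[2])
for l in((-.128,0),(0,.098)): print(x[0]+c*l[0]-n*l[1],x[1]+n*l[0]+c*l[1])
E
```

```text
TR [ 0.6657 -0.0871  0.012 ]
BR [ 0.5063 -0.1137  0.012 ]
BL [0.4805 0.0287 0.012 ]
tip [ 0.4552 -0.0485  0.228 ]
lid [ 0.4698 -0.2779  0.062 ]
gripTop [ 0.4714 -0.2758  0.168 ]
earA [ 0.4967 -0.2289  0.075 ]
earB [ 0.446 -0.331  0.075]
marker [0.5937 0.0739 0.223 ]
salt [ 0.6156 -0.274   0.09  ]
L [0.6361 0.066  0.012 ]
B [0.4762 0.0397 0.012 ]
R [ 0.4974 -0.1004  0.012 ]
grip tri [ 0.47068708 -0.27634991  0.16914015] pad [0.59603607 0.0755845  0.22002528] tip [ 0.46493948 -0.04231978  0.20744016]
[ 0.6030637  -0.02139883  0.17157258] 9.830384892977476 [-0.4 -1.3  0.4  1.2 -1.3  1.1 -0.6 -0.4 -1.3 -1.2  1.  -1.1  0.9 -2.2]
0.476943058700301 -0.04325253421332831
0.5863319568502532 0.07516228310924912
```

Top camera: pail at about (0.471, -0.277) with its bail along 63.6°. Hook seat at about (0.477, -0.045), scale yaw about 9.8°. I'll close along the bail direction so the fingers stay clear of the hook rod.

>>> step_arm(slide=[[3.6,-2.1,-2.5],[8,-5,-3.6],[12.5,-7.5,-3.6],[16.5,-10,-3.6],[20.5,-12.5,-3.6],[25,-15,-3.6],[29,-17.5,-3.6],[33,-20,-3.6],[35.8,-21.2,-3.6],[35.8,-21.2,-3.6]], yaw=[0.1,0.2,0.3,0.4,0.5,0.6,0.7,0.785,0.785,0.785], jaw=-1)

```text
t: 1.1
ee_pos: [0.4731, -0.2746, 0.2504]
ee_rot: [[0.898, -0.441, 0.0], [-0.441, -0.898, 0.0], [-0.0, -0.0, -1.0]]
force: [-0.3, -0.2, -0.0]
grip_width: 0.0947
grip_force: 0.0
```

Run:
```python
from h import *
o=get_obs(); print(o['t'],o['ee_pos'],o['ee_rot'].round(3),o['q'].round(1),o['force'])
s=pic('scene','s1.png'); im=s['image'][:,:,::-1]
print(proj(s,(.471,-.277,.168)),proj(s,(.471,-.277,.124)),proj(s,o['ee_pos']))
c=im[100:230,230:390].copy(); cv2.imwrite('pics/s1c.png',cv2.resize(c,None,fx=4,fy=4,interpolation=cv2.INTER_CUBIC))
```

```text
1.1 [ 0.47305794 -0.27457958  0.25042177] [[ 0.898 -0.441  0.   ]
 [-0.441 -0.898  0.   ]
 [-0.    -0.    -1.   ]] [-37.1  19.7  97.6   0.   62.7  79.1] [-0.25032408 -0.15220438 -0.04241692]
[306.76316033 169.82026735] [306.53345206 181.45263819] [306.34253641 147.44036615]
```

View pics/s1c.png

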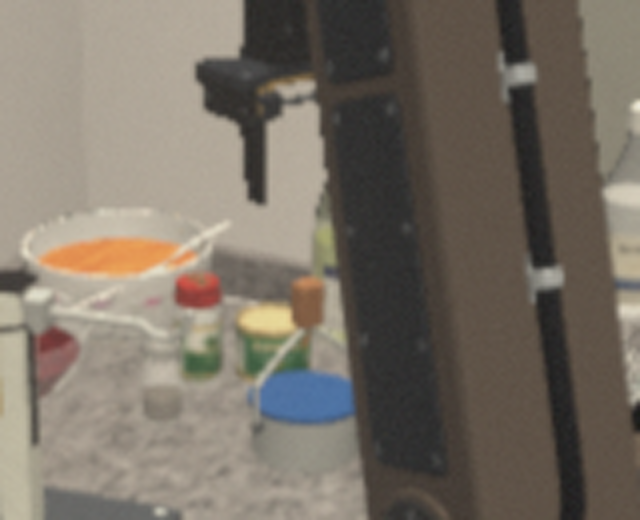

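The grip is where I predicted, at crop pixel (308,280–325), so I descend and close.

>>> step_arm(slide=[[-0.1,0.3,2],[-0.1,0.3,4],[-0.1,0.3,6],[-0.1,0.3,8],[-0.1,0.3,10],[-0.1,0.3,11.2],[-0.1,0.3,11.9],[-0.1,0.3,11.9]], yaw=[0,0,0,0,0,0,0,0])

```text
t: 1.95
ee_pos: [0.4685, -0.2797, 0.1312]
ee_rot: [[0.896, -0.445, -0.001], [-0.445, -0.896, 0.001], [-0.001, -0.0, -1.0]]
force: [-0.1, 1.2, -0.1]
grip_width: 0.0951
grip_force: 0.0
```

>>> step_arm(slide=[[0,0,0],[0,0,0],[0,0,0],[0,0,0],[0,0,0],[0,0,0],[0,0,0],[0,0,0]], yaw=[0,0,0,0,0,0,0,0], jaw=1)

```text
t: 2.75
ee_pos: [0.4689, -0.2794, 0.1316]
ee_rot: [[0.896, -0.444, 0.0], [-0.444, -0.896, -0.0], [0.0, 0.0, -1.0]]
force: [-0.6, 0.3, 0.3]
grip_width: 0.0365
grip_force: 0.0
```

>>> step_arm(slide=[[0,0,0],[0,0,0],[0,0,0],[0,0,0],[0,0,0],[0,0,0]], yaw=[0,0,0,0,0,0])

```text
t: 3.35
ee_pos: [0.4688, -0.2793, 0.1315]
ee_rot: [[0.896, -0.444, -0.0], [-0.444, -0.896, 0.0], [-0.0, -0.0, -1.0]]
force: [1.0, 1.8, -2.8]
grip_width: 0.0261
grip_force: 30.0
```

Gripped at 26 mm, as expected. Lifting straight up to weigh it.

>>> step_arm(slide=[[0,0,-0.5],[0,0,-1.5],[0,0,-3],[0,0,-5],[0,0,-7],[0,0,-9],[0,0,-10.8],[0,0,-11.9],[0,0,-11.9],[0,0,-11.9]], yaw=[0,0,0,0,0,0,0,0,0,0])

```text
t: 4.35
ee_pos: [0.4686, -0.2792, 0.2502]
ee_rot: [[0.896, -0.444, -0.001], [-0.444, -0.896, 0.0], [-0.001, 0.0, -1.0]]
force: [-0.3, 0.2, -6.3]
grip_width: 0.0261
grip_force: 30.0
```

Run:
```python
from h import *
for k in range(4):
    t=pic('top','t1.png'); o=get_obs(); print(o['t'],o['force'])
p=o['ee_pos'];R=o['ee_rot'];print(p,R.round(4).tolist())
a=np.radians(9.83);seat=np.array([.4768,-.0448,0])
sx=np.array([np.cos(a),np.sin(a),0])
for g in (np.array([.42,-.2,p[2]]), seat-.055*sx+[0,0,p[2]]): print(g,(R.T@(g-p)*100).round(2))
cur=np.degrees(np.arctan2(-R[1,1],-R[0,1])); print('yaw tool rad',-np.radians(99.83-cur))
c=t['image'][160:240,190:345][:,:,::-1]; cv2.imwrite('pics/t1c.png',cv2.resize(c,None,fx=5,fy=5,interpolation=cv2.INTER_CUBIC))
```

```text
4.4 [-0.61278899 -0.77118725 -6.7345981 ]
4.45 [ 1.00943583  0.01444105 -6.26874126]
4.5 [-0.03767816 -0.62996153 -6.66600661]
4.55 [-0.5800987  -0.12160453 -5.91552823]
[ 0.46866918 -0.27924604  0.24980677] [[0.896, -0.4441, -0.0012], [-0.4441, -0.896, 0.0008], [-0.0014, -0.0002, -1.0]]
[ 0.42       -0.2         0.24980677] [-7.88 -4.94  0.01]
[ 0.42260747 -0.0541899   0.24980677] [-14.12 -18.12   0.02]
yaw tool rad -0.6317620376731028
```

Weight is about 6.4 N, so the expected dip is about 34 mm. Moving to the pre-hook pose, turning on the way.

>>> step_arm(slide=[[-1,-0.5,0],[-2.5,-1.5,0],[-4.5,-2.7,0],[-6.3,-3.9,0],[-7.9,-5,0],[-8.6,-6.5,0],[-9.3,-8.2,0],[-10,-9.9,0],[-10.7,-11.2,0],[-11,-12,0]], yaw=[-0.05,-0.12,-0.2,-0.28,-0.36,-0.44,-0.52,-0.58,-0.62,-0.632])

```text
t: 5.55
ee_pos: [0.4234, -0.122, 0.2504]
ee_rot: [[0.985, 0.172, -0.001], [0.172, -0.985, 0.0], [-0.001, -0.0, -1.0]]
force: [-0.8, -0.2, -5.9]
grip_width: 0.0259
grip_force: 30.0
```

```bash
cat > go.py <<'E'
from h import *
def rel(g):
    o=get_obs();p=o['ee_pos'];R=o['ee_rot'];print(p.round(4),(R.T@(np.array(g)-p)*100).round(2),'ydir',np.degrees(np.arctan2(-R[1,1],-R[0,1])).round(2),o['t'])
E
python3 -c "
from go import *
rel((.4226,-.0542,.2505))"
```

```text
[ 0.4234 -0.122   0.2504] [ 1.1  -6.69 -0.01] ydir 99.93 5.55
```

>>> step_arm(slide=[[0.1,-1,0],[0.4,-2.5,0],[0.7,-4,0],[1,-5.4,0],[1.1,-6.3,0],[1.1,-6.7,0],[1.1,-6.7,0],[1.1,-6.7,0],[1.1,-6.7,0],[1.1,-6.7,0]], yaw=[0,0,0,0,0,0,0,0,0,0])

```text
t: 6.55
ee_pos: [0.423, -0.0555, 0.2506]
ee_rot: [[0.985, 0.17, -0.0], [0.17, -0.985, -0.0], [-0.0, 0.0, -1.0]]
force: [-0.9, -0.1, -5.7]
grip_width: 0.0259
grip_force: 30.0
```

Run:
```python
from go import *
rel((.4226,-.0542,.2505))
s=pic('scene','s2.png');t=pic('top','t2.png');np.savez('s2.npz',**s);np.savez('t2.npz',**t)
a=s['image'][130:230,200:330][:,:,::-1];b=t['image'][160:260,190:320][:,:,::-1]
cv2.imwrite('pics/st2.png',cv2.resize(np.vstack([a,b]),None,fx=3,fy=3,interpolation=cv2.INTER_CUBIC))
o=get_obs()
for n,p in(('tcp',o['ee_pos']),('tip',(.4552,-.0485,.228)),('seat',(.4768,-.0448,.206))):print(n,((proj(s,p)-[200,130])*3).round(),((proj(t,p)-[190,160])*3+[0,300]).round())
```

```text
[ 0.423  -0.0555  0.2506] [-0.02 -0.14  0.01] ydir 99.81 6.55
tcp [264. 124.] [179. 531.]
tip [233. 141.] [171. 494.]
seat [213. 158.] [167. 470.]
```

View pics/st2.png

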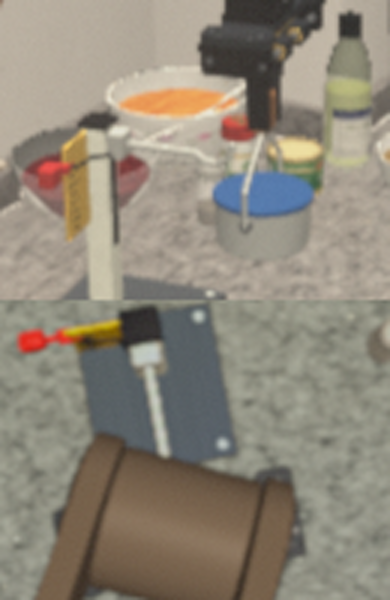

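Scene part: the rod runs from (125,143) to about (212,160), and the pail bail is at (262,135). The upturned tip is hard to see against the shaker, so I zoom in on the same frame.

Run:
```python
from h import *
s=dict(np.load('s2.npz'));s0=dict(np.load('scene0.npz'))
im=s['image'][160:215,230:305][:,:,::-1]; i0=s0['image'][160:200,230:305][:,:,::-1]
big=cv2.resize(np.vstack([im]),None,fx=10,fy=10,interpolation=cv2.INTER_CUBIC)
a=np.radians(9.83);sx=np.array([np.cos(a),np.sin(a),0])
for z,d in((.228,.026),(.206,.0),(.214,-.05)):
    p=np.array([.4768,-.0448,z])-d*sx; q=(proj(s,p)-[230,160]+.5)*10; print(q)
    cv2.circle(big,tuple(int(v) for v in q),5,(0,0,255),1)
cv2.imwrite('pics/z2.png',big)
```

```text
[495.06398528 176.6276256 ]
[416.02732455 231.94663726]
[265.34187969 187.43662883]
```

View pics/z2.png

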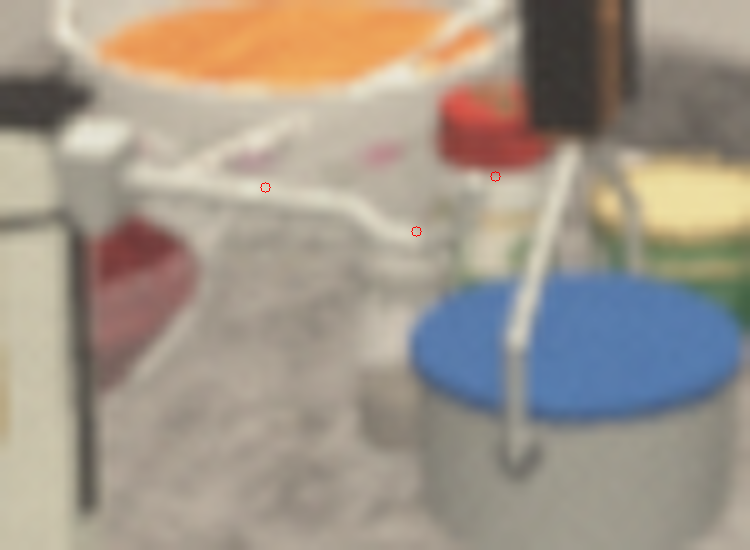

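The predicted seat (416,232) falls on the visible dip, whose flat centre is at about (412,238), so the estimate holds. Advancing over the tip.

>>> step_arm(slide=[[0.4,-0.1,0],[1,-0.1,0],[1.7,-0.1,0],[2.4,-0.1,0],[3.1,-0.1,0],[3.8,-0.1,0],[4.5,-0.1,0],[5.1,-0.1,0],[5.5,-0.1,0],[5.5,-0.1,0]], yaw=[0,0,0,0,0,0,0,0,0,0])

```text
t: 7.65
ee_pos: [0.4774, -0.0447, 0.2505]
ee_rot: [[0.985, 0.171, -0.0], [0.171, -0.985, -0.0], [-0.0, 0.0, -1.0]]
force: [0.0, -0.8, -6.2]
grip_width: 0.0257
grip_force: 30.0
```

Run:
```python
from go import *
F=[]
for k in range(12):
    s=snapshot('scene'); F.append(get_obs()['force'])
print(np.mean(F,0),np.std(F,0)); rel((.4768,-.0448,.2505))
np.savez('s3.npz',**s)
im=s['image'][155:215,225:305][:,:,::-1]; cv2.imwrite('pics/z3.png',cv2.resize(im,None,fx=10,fy=10,interpolation=cv2.INTER_CUBIC))
print((proj(s,(.4768,-.0448,.206))-[225,155]+.5)*10)
```

```text
[-0.19226622  0.11613342 -6.06534586] [0.55780587 0.3835464  0.43336242]
[ 0.477  -0.0448  0.2506] [-0.02 -0.    0.01] ydir 99.84 8.25
[466.02732455 281.94663726]
```

View pics/z3.png

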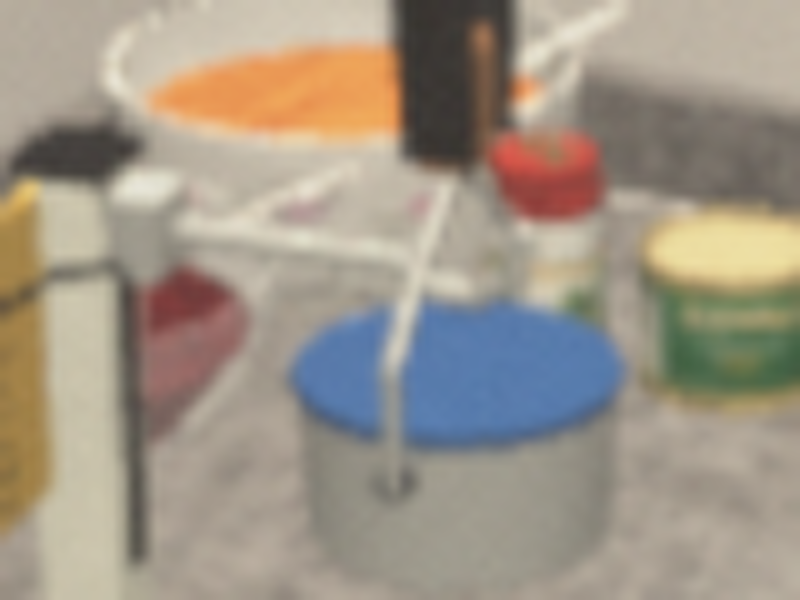

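The rod (180–475, ~230–285) now passes through the arch below the peak, with the lid under it. Weight is about 6.1 N, so I expect about a 32 mm dip. Lowering slowly.

>>> step_arm(slide=[[0,0,0.3],[0,0,0.7],[0,0,1.1],[0,0,1.5],[0,0,1.9],[0,0,2.3],[0,0,2.6],[0,0,2.9],[0,0,3.1],[0,0,3.2]], yaw=[0,0,0,0,0,0,0,0,0,0])

```text
t: 9.25
ee_pos: [0.477, -0.0448, 0.2185]
ee_rot: [[0.985, 0.171, -0.0], [0.171, -0.985, -0.0], [-0.0, 0.0, -1.0]]
force: [0.2, 0.9, -6.6]
grip_width: 0.0256
grip_force: 30.0
```

>>> step_arm(slide=[[0,0,0.2],[0,0,0.4],[0,0,0.6],[0,0,0.8],[0,0,1.0],[0,0,1.2],[0,0,1.4],[0,0,1.6],[0,0,1.8],[0,0,1.8]], yaw=[0,0,0,0,0,0,0,0,0,0])

```text
t: 10.25
ee_pos: [0.477, -0.0447, 0.2004]
ee_rot: [[0.985, 0.171, -0.0], [0.171, -0.985, 0.0], [-0.0, -0.0, -1.0]]
force: [0.4, 0.3, -2.1]
grip_width: 0.0259
grip_force: 30.0
```

Run:
```python
from go import *
F=[]
for k in range(8):
    s=snapshot('scene'); F.append(get_obs()['force'])
print(np.mean(F,0),np.std(F,0)); rel((.4768,-.0448,.2505))
```

```text
[ 0.0775814   0.73655346 -2.88805359] [0.6318934  0.46611539 0.3361507 ]
[ 0.4771 -0.0448  0.2007] [-0.02  0.   -4.98] ydir 99.84 10.65
```

The spring has taken 3.3 N (17 mm, which fits). 15 mm to go.

>>> step_arm(slide=[[0,0,0.2],[0,0,0.4],[0,0,0.6],[0,0,0.8],[0,0,1.0],[0,0,1.2],[0,0,1.35],[0,0,1.45],[0,0,1.45],[0,0,1.45]], yaw=[0,0,0,0,0,0,0,0,0,0])

```text
t: 11.65
ee_pos: [0.4771, -0.0448, 0.1862]
ee_rot: [[0.985, 0.171, 0.0], [0.171, -0.985, -0.0], [0.0, 0.0, -1.0]]
force: [0.3, 0.7, 0.0]
grip_width: 0.0258
grip_force: 30.0
```

Run:
```python
from go import *
F=[]
for k in range(20):
    s=snapshot('scene'); F.append(get_obs()['force'])
print(np.mean(F,0),np.std(F,0)); rel((.4768,-.0448,.2505))
np.savez('s4.npz',**s)
```

```text
[ 0.09293396  1.17237239 -0.30250969] [0.54323349 0.377072   0.48806881]
[ 0.477  -0.0448  0.1861] [-0.02 -0.   -6.44] ydir 99.84 12.65
```

Only 0.3 N is left vertically. A 1.2 N sideways force suggests the rod sits about 2 mm off the peak, so I shift toward +y and go slightly lower.

>>> step_arm(slide=[[0,-0.04,0.03],[0,-0.08,0.06],[0,-0.12,0.09],[0,-0.16,0.12],[0,-0.2,0.15],[0,-0.2,0.15]], yaw=[0,0,0,0,0,0])

```text
t: 13.25
ee_pos: [0.4767, -0.043, 0.1846]
ee_rot: [[0.985, 0.171, 0.0], [0.171, -0.985, -0.001], [-0.0, 0.001, -1.0]]
force: [-0.6, -4.4, 0.5]
grip_width: 0.0258
grip_force: 30.0
```

Run:
```python
from go import *
F=[]
for k in range(20):
    s=snapshot('scene'); F.append(get_obs()['force'])
print(np.mean(F,0),np.std(F,0)); rel((.4768,-.0448,.2505))
```

```text
[-0.89839119 -5.1847377  -0.2246318 ] [0.52445769 0.45504991 0.56038813]
[ 0.4766 -0.0429  0.1846] [-0.02  0.19 -6.59] ydir 99.85 14.25
```

The contact is laterally stiff, about 3 N/mm, so it is almost centred. Shifting back 1.6 mm to zero it.

>>> step_arm(slide=[[0,0.04,0],[0,0.08,0],[0,0.12,0],[0,0.16,0],[0,0.16,0]], yaw=[0,0,0,0,0])

```text
t: 14.75
ee_pos: [0.4767, -0.0439, 0.1845]
ee_rot: [[0.985, 0.171, -0.001], [0.171, -0.985, 0.001], [-0.0, -0.001, -1.0]]
force: [-1.2, 4.2, -0.5]
grip_width: 0.026
grip_force: 30.0
```

Run:
```python
from go import *
F=[]
for k in range(24):
    s=snapshot('scene'); F.append(get_obs()['force'])
print(np.mean(F,0),np.std(F,0)); rel((.4768,-.0448,.2505))
```

```text
[-1.57944474  5.44990406 -0.20327813] [0.47937873 0.55760452 0.46211132]
[ 0.4767 -0.044   0.1845] [-0.01  0.08 -6.6 ] ydir 99.84 15.95
```

>>> step_arm(slide=[[0,-0.03,0],[0,-0.06,0],[0,-0.06,0]], yaw=[0,0,0])

```text
t: 16.25
ee_pos: [0.4767, -0.0438, 0.1846]
ee_rot: [[0.985, 0.171, -0.0], [0.171, -0.985, -0.0], [-0.0, 0.0, -1.0]]
force: [-2.3, 3.6, -0.5]
grip_width: 0.0261
grip_force: 30.0
```

Run:
```python
from go import *
F=[]
for k in range(16):
    s=snapshot('scene'); F.append(get_obs()['force'])
print(np.mean(F,0),np.std(F,0)); rel((.4768,-.0448,.2505))
```

```text
[-2.30421192  3.25102612 -0.04293979] [0.41794313 0.26414132 0.53789394]
[ 0.4768 -0.0438  0.1846] [-0.02  0.1  -6.59] ydir 99.85 17.05
```

>>> step_arm(slide=[[-0.02,-0.03,0],[-0.03,-0.06,0],[-0.04,-0.09,0],[-0.04,-0.09,0]], yaw=[0,0,0,0])

```text
t: 17.45
ee_pos: [0.4766, -0.0433, 0.1848]
ee_rot: [[0.985, 0.171, 0.001], [0.171, -0.985, -0.001], [0.001, 0.001, -1.0]]
force: [-0.9, -2.7, -0.0]
grip_width: 0.0261
grip_force: 30.0
```

Run:
```python
from go import *
F=[]
for k in range(20):
    s=snapshot('scene'); F.append(get_obs()['force'])
print(np.mean(F,0),np.std(F,0)); rel((.4768,-.0448,.2505))
```

```text
[ 0.78951062 -3.3965078   0.01346389] [0.76657453 0.73427312 0.52456404]
[ 0.4764 -0.043   0.1847] [ 0.01  0.19 -6.58] ydir 99.84 18.45
```

>>> step_arm(slide=[[0,0.02,0],[0,0.04,0],[0,0.04,0]], yaw=[0,0,0])

```text
t: 18.75
ee_pos: [0.4764, -0.0432, 0.1846]
ee_rot: [[0.985, 0.171, 0.0], [0.171, -0.985, 0.0], [0.0, -0.0, -1.0]]
force: [1.8, -0.9, 0.2]
grip_width: 0.0255
grip_force: 30.0
```

Run:
```python
from go import *
F=[]
for k in range(16):
    s=snapshot('scene'); F.append(get_obs()['force'])
print(np.mean(F,0),np.std(F,0)); rel((.4768,-.0448,.2505))
```

```text
[ 2.65257253 -1.04287412 -0.09765861] [0.46356634 0.58704448 0.50102949]
[ 0.4764 -0.0433  0.1846] [ 0.02  0.15 -6.59] ydir 99.84 19.55
```

Vertical balance is within 0.1 N. A small x relief, then release.

>>> step_arm(slide=[[0.03,0.01,0],[0.03,0.01,0]], yaw=[0,0])

```text
t: 19.75
ee_pos: [0.4764, -0.0433, 0.1845]
ee_rot: [[0.985, 0.171, -0.001], [0.171, -0.985, 0.0], [-0.001, -0.0, -1.0]]
force: [1.1, -0.7, 0.2]
grip_width: 0.0258
grip_force: 30.0
```

>>> step_arm(slide=[[0,0,0],[0,0,0],[0,0,0],[0,0,0],[0,0,0],[0,0,0],[0,0,0],[0,0,0],[0,0,0],[0,0,0]], yaw=[0,0,0,0,0,0,0,0,0,0], jaw=-0.2)

```text
t: 20.75
ee_pos: [0.4767, -0.0434, 0.1846]
ee_rot: [[0.985, 0.171, 0.0], [0.171, -0.985, -0.0], [0.0, 0.0, -1.0]]
force: [-0.2, 0.3, 0.0]
grip_width: 0.0569
grip_force: 0.0
```

Run:
```python
from go import *
F=[]
for k in range(4):
    s=snapshot('scene'); F.append(get_obs()['force'])
print(np.mean(F,0)); rel((.4768,-.0448,.2505))
s0=dict(np.load('s4.npz'))
c=lambda i:i['image'][150:260,200:300][:,:,::-1]
cv2.imwrite('pics/z5.png',cv2.resize(np.hstack([c(s0),c(s)]),None,fx=4,fy=4,interpolation=cv2.INTER_CUBIC))
```

```text
[-0.19040706  0.15352383 -0.13174815]
[ 0.4767 -0.0434  0.1846] [-0.01  0.14 -6.59] ydir 99.84 20.95
```

View pics/z5.png

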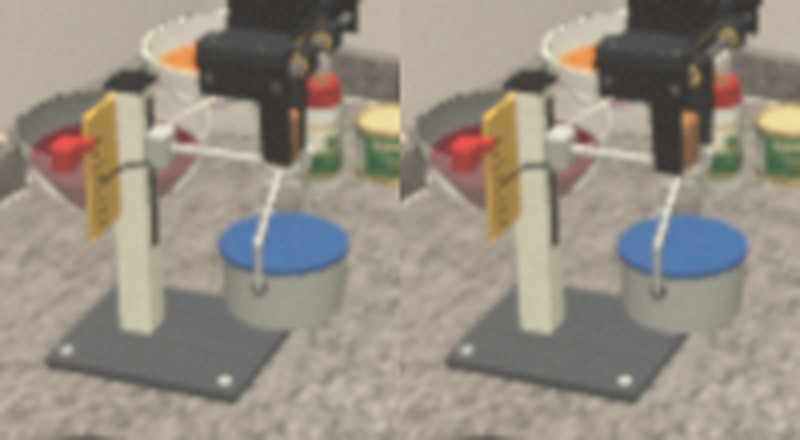

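The pail hangs released. In the right frame the pointer is lowered to about (510,175), and the marker at (470,150) is still above it. Now retract upward, then measure the pointer drop.

>>> step_arm(slide=[[0,0,-0.5],[0,0,-1.5],[0,0,-3],[0,0,-5],[0,0,-7],[0,0,-9],[0,0,-11],[0,0,-12],[0,0,-12],[0,0,-12]], yaw=[0,0,0,0,0,0,0,0,0,0])

```text
t: 21.95
ee_pos: [0.4764, -0.0433, 0.3042]
ee_rot: [[0.985, 0.171, -0.0], [0.171, -0.985, 0.0], [-0.0, -0.0, -1.0]]
force: [0.5, -0.4, -0.7]
grip_width: 0.0571
grip_force: 0.0
```

Run:
```python
from go import *
Z=[]
ims=[]
for k in range(12):
    s=snapshot('scene'); ims.append(s['image'].astype(float))
np.savez('s6.npz',**s)
g1=np.mean(ims,0).mean(2); g0=(np.load('scene0.npz')['image'].astype(float).mean(2)+np.load('s2.npz')['image'].astype(float).mean(2))/2
for u in (231,232,233,234,235):
    print(u,g0[175:200,u].round().astype(int).tolist()); print('   ',g1[175:205,u].round().astype(int).tolist())
for z in (.2,.19,.17,.165): print(z,proj(s,(.5866,-.0248,z)))
# pail motion between frames
print([np.abs(a-b)[170:250,230:300].mean().round(2) for a,b in zip(ims,ims[1:])])
rel((.594,.075,.26))
```

```text
231 [179, 178, 177, 176, 177, 175, 140, 112, 152, 177, 179, 178, 179, 177, 178, 176, 177, 178, 176, 176, 174, 174, 174, 176, 175]
    [188, 187, 186, 185, 187, 188, 188, 187, 188, 188, 188, 187, 187, 187, 183, 164, 124, 149, 181, 184, 183, 183, 182, 183, 184, 184, 183, 183, 183, 185]
232 [180, 180, 178, 177, 178, 174, 137, 115, 157, 178, 180, 180, 180, 180, 178, 177, 177, 178, 178, 176, 176, 176, 176, 177, 178]
    [189, 189, 186, 186, 186, 187, 188, 187, 188, 189, 189, 188, 188, 187, 184, 157, 117, 152, 184, 186, 185, 184, 185, 186, 187, 187, 185, 184, 185, 186]
233 [179, 178, 177, 178, 178, 172, 135, 124, 162, 179, 181, 178, 181, 180, 179, 176, 178, 178, 178, 178, 175, 177, 177, 177, 178]
    [188, 188, 186, 186, 186, 188, 188, 188, 188, 189, 189, 189, 189, 188, 185, 158, 120, 154, 184, 186, 185, 185, 185, 186, 187, 186, 185, 185, 186, 186]
234 [168, 170, 172, 174, 174, 166, 129, 130, 163, 177, 178, 180, 179, 180, 178, 177, 176, 178, 178, 176, 177, 176, 176, 176, 178]
    [181, 183, 181, 182, 184, 185, 186, 185, 185, 186, 187, 188, 187, 188, 184, 157, 122, 155, 184, 186, 185, 185, 186, 186, 187, 187, 186, 186, 187, 188]
235 [151, 150, 154, 158, 159, 145, 113, 131, 160, 169, 169, 171, 170, 171, 170, 170, 169, 170, 171, 171, 170, 171, 170, 172, 174]
    [159, 161, 163, 165, 170, 175, 175, 174, 177, 176, 174, 174, 175, 175, 173, 146, 121, 154, 177, 179, 179, 179, 180, 180, 182, 183, 183, 185, 187, 187]
0.2 [238.0534942  179.96931095]
0.19 [238.1837794  182.86914447]
0.17 [238.44222146 188.62143982]
0.165 [238.50639279 190.04973847]
[np.float64(1.15), np.float64(1.15), np.float64(1.13), np.float64(1.17), np.float64(1.18), np.float64(1.16), np.float64(1.18), np.float64(1.17), np.float64(1.15), np.float64(1.14), np.float64(1.14)]
[ 0.4767 -0.0434  0.3046] [13.58 -9.66  4.46] ydir 99.84 22.55
```

Pointer drop of 9.05 px is 31.4 mm, which agrees with the force and TCP estimates (31–32 mm). The pail is still. The pad-top target height is about 0.183. Moving above the pad with closed fingers.

>>> step_arm(slide=[[1.5,-1,0],[4,-3,0],[7,-5,0],[10,-7,0],[12.5,-9,0],[13.6,-9.7,0],[13.6,-9.7,1.5],[13.6,-9.7,3],[13.6,-9.7,4],[13.6,-9.7,4.5]], yaw=[0,0,0,0,0,0,0,0,0,0], jaw=1)

```text
t: 23.55
ee_pos: [0.5937, 0.075, 0.2588]
ee_rot: [[0.985, 0.171, -0.001], [0.171, -0.985, -0.0], [-0.001, 0.0, -1.0]]
force: [0.2, 0.6, -0.2]
grip_width: 0.0008
grip_force: 0.0
```

Run:
```python
from go import *
for k in range(4): s=snapshot('scene')
np.savez('s7.npz',**s); o=get_obs(); print(o['grip_width'],o['force'])
rel((.594,.075,.183))
print((proj(s,o['ee_pos'])-[190,110]+.5)*8,(proj(s,(.594,.075,.227))-[190,110]+.5)*8)
c=s['image'][110:180,190:275][:,:,::-1]; cv2.imwrite('pics/z7.png',cv2.resize(c,None,fx=8,fy=8,interpolation=cv2.INTER_CUBIC))
```

```text
0.0003737708194948014 [-0.34767798 -0.0625868   0.55081463]
[0.5943 0.0752 0.2602] [-0.04  0.02  7.72] ydir 99.83 23.75
[212.40935531 502.9580214 ] [218.72248666 585.22348798]
```

View pics/z7.png

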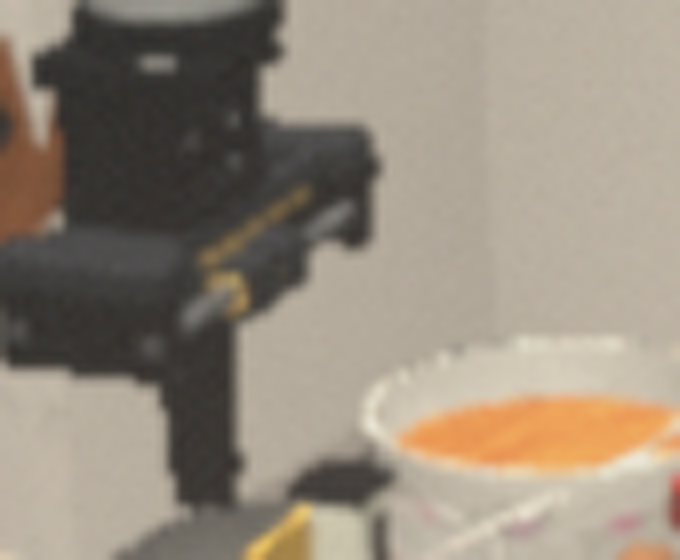

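The closed fingers are directly over the red pad, which sits just below the crop. Pushing down to z = 0.183.

>>> step_arm(slide=[[0,0,1],[0,0,2],[0,0,3],[0,0,3.7],[0,0,4.4],[0,0,5.1],[0,0,5.8],[0,0,6.4],[0,0,6.8],[0,0,6.8]], yaw=[0,0,0,0,0,0,0,0,0,0])

```text
t: 24.75
ee_pos: [0.5941, 0.0754, 0.191]
ee_rot: [[0.985, 0.171, -0.0], [0.171, -0.985, -0.0], [-0.0, 0.0, -1.0]]
force: [0.5, 0.5, 0.2]
grip_width: 0.0006
grip_force: 0.0
```

>>> step_arm(slide=[[0,0,0.3],[0,0,0.6],[0,0,0.9],[0,0,0.9],[0,0,0.9]], yaw=[0,0,0,0,0])

```text
t: 25.25
ee_pos: [0.594, 0.0754, 0.1824]
ee_rot: [[0.985, 0.171, -0.0], [0.171, -0.985, -0.0], [-0.0, 0.0, -1.0]]
force: [-0.3, -0.9, 0.4]
grip_width: 0.0005
grip_force: 0.0
```

Run:
```python
from go import *
ims=[]
for k in range(6): s=snapshot('scene'); ims.append(s['image'].astype(float))
m=np.mean(ims,0).clip(0,255).astype(np.uint8)[:,:,::-1]; rel((.594,.075,.183))
def red(im): 
    im=im.astype(float); w=((im[:,:,2]-np.maximum(im[:,:,1],im[:,:,0]))>90)[150:225,195:235]; v,u=np.nonzero(w); return u.mean()+195,v.mean()+150,v.min()+150,v.max()+150,len(u)
print(red(np.load('s6.npz')['image'][:,:,::-1]),red(m))
cv2.imwrite('pics/z8.png',cv2.resize(m[165:225,195:275],None,fx=9,fy=9,interpolation=cv2.INTER_CUBIC))
```

```text
[0.5941 0.0754 0.1826] [-0.01  0.04 -0.04] ydir 99.84 25.55
(np.float64(216.6875), np.float64(186.39583333333334), np.int64(184), np.int64(191), 48) (np.float64(217.21212121212122), np.float64(198.57575757575756), np.int64(195), np.int64(202), 33)
```

View pics/z8.png

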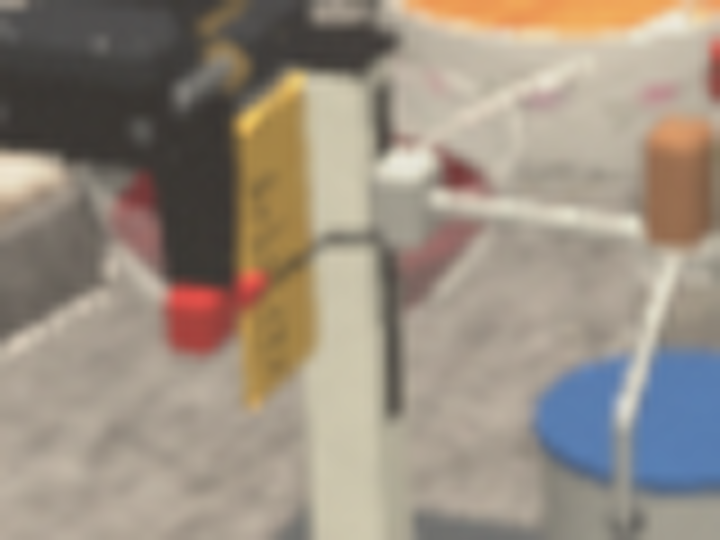

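The red marker's point at (262,283) meets the pointer's end at (275,275). By height the marker is at about 32.4 mm against a dip of about 31.7 mm, within tolerance. Retracting.

>>> step_arm(slide=[[0,0,-0.5],[0,0,-1.5],[0,0,-3],[0,0,-5],[0,0,-7],[0,0,-9],[0,0,-11],[0,0,-12],[0,0,-12],[0,0,-12]], yaw=[0,0,0,0,0,0,0,0,0,0])

```text
t: 26.55
ee_pos: [0.5939, 0.0754, 0.3022]
ee_rot: [[0.985, 0.171, -0.001], [0.171, -0.985, -0.0], [-0.001, -0.0, -1.0]]
force: [0.2, 0.0, -0.4]
grip_width: 0.0005
grip_force: 0.0
```

Run:
```python
from go import *
ims=[]
for k in range(10): s=snapshot('scene'); ims.append(s['image'].astype(float))
m=np.mean(ims,0); rel((.594,.075,.183)); g=m.mean(2)
print(g[186:196,232].round(),[np.abs(a-b)[170:250,230:300].mean().round(2) for a,b in zip(ims,ims[1:])][-3:])
def red(im):
    w=((im[:,:,0]-np.maximum(im[:,:,1],im[:,:,2]))>90)[165:225,195:235]; v,u=np.nonzero(w); return u.mean()+195,v.mean()+165,v.min()+165,v.max()+165,len(u)
print(red(np.load('s6.npz')['image'].astype(float)),red(m))
print([proj(s,(.594,.075,z)).round(2) for z in (.227,.183)])
```

```text
[0.5941 0.0754 0.3024] [-1.000e-02  4.000e-02  1.194e+01] ydir 99.84 27.05
[189. 189. 188. 185. 156. 116. 152. 184. 186. 185.] [np.float64(1.13), np.float64(1.14), np.float64(1.13)]
(np.float64(216.6875), np.float64(186.39583333333334), np.int64(184), np.int64(191), 48) (np.float64(217.65217391304347), np.float64(197.58695652173913), np.int64(195), np.int64(202), 46)
[array([216.84, 182.65]), array([217.71, 195.99])]
```

```bash
python3 -c "
from bench import *
print(finish_job())"
```

```text
the job is handed in; nothing more can be done
None
```

The pail hangs still and released on the scale's hook at a dip of about 32 mm (about 6.1 N). The red marker is level with the pointer to within about 1 mm by my measurements, and the job is handed in; no score was returned.

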